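# Load a slide pack through the one-way gate of the feed lane

## Robot

A 7-joint arm with a two-finger parallel gripper is mounted at the origin on a cart in front of the work surface, level with it; the furniture and walls round the work are solid. World frame = base frame: x ahead of the robot, y to its left, z up, the work surface at z = 0. Lengths are in m, angles in rad, forces in N, time in s.
With the tool pointing down it reaches from about 0.35 to 0.9 m from the base axis. Payload 8.1 kg.
Tool frame: the origin (TCP) lies at the centre of the arm's flange, where the gripper is bolted on; the fingertips stand 178 mm ahead of it and the grasp point (between the pads) lies 159 mm ahead of it; z points along the fingers, y is the direction in which the jaws open and shut (so a half turn about z gives the same grasp; the last joint's range is limited). The gripper opens to 92 mm and grips with 3 to 60 N. Pads are 19 mm wide; open, the fingers measure 130 mm over their backs; the gripper's body (75 mm by 190 mm) begins 47 mm behind the grasp point.
Start: joints at [1.06, 0.434, 0.025, 1.573, -0.012, 1.134, -0.075], TCP at [0.248, -0.574, 0.405] pointing down, gripper open.
Joint ranges: [-2.62, 2.62], [-0.44, 2.09], [-1.27, 1.32], [0.08, 2.57], [-1.32, 4.46], [0.12, 2], [-2.74, 2.74]. Speed limits (rad/s): [2.22, 2.22, 3.01, 3.01, 3.14, 3.14, 3.14].

## Interface

Orientations are given as a rotation vector (axis times angle).
In Python, from cell import arm, get_image, camera_model gives the robot as it stands. The module is installed in compiled form; this text tells all that it offers.
- The arm moves only by the shell command python3 -m pendant 'ROWS' [FORCE]. ROWS is JSON, a list that holds one entry, the list of rows, each a list of 7 numbers: the shift along the tool's x, y, z in mm, then the turn, a rotation vector about the tool's x, y, z in rad, then the closure, from -1 (fully open) to 1 (shut). In form: [[[x, y, z, rx, ry, rz, hand], ...]]. A call has 1 to 20 rows; each row is the pose to reach, as a shift and turn from the pose commanded when the call began, along the tool's axes at that moment; what a row does not reach only later rows make up. A row lasts 1/8 s, in which the tool goes at most 62.5 mm and 10.7 degrees, less where a joint would pass 70% of its speed; a pose out of reach is approached as far as the arm can. A call with a gripper value outside its range is refused whole. The fingers move at their own pace and stop on an object; FORCE is the grip in N (left out, the last holds). Time passes only in rows, so rows that repeat a pose let the fingers close. It gives the time, the measured TCP pose, the force and the opening at its end, in the units of the state.
- arm.observe(): the state, without advancing time (a new reading comes with each control period).
- get_image(name): name is "side" or "top" or "wrist"; returns the picture (400x640x3 uint8, red, green, blue); there is no depth.
- camera_model(name): a dict with "fx", "fy", "cx", "cy" (pixels), "k1" (the pictures are not rectified: a ray, as slopes to the right and down, at radius r is drawn at 1 + k1 r^2 times it, then the intrinsics apply), "position" and "orientation" of the camera in the world; the wrist camera has in their place "T_tool_cam" (4x4, takes a point from camera to tool coordinates, whose origin is the TCP and whose axes are the flange's). Camera axes: x right, y down, z forward; pixel columns grow to the right and rows downward; lengths in m; the calibration is good to about 2 mm. A picture is of the moment at which its call begins: read the wrist's pose just before it. camera_model takes no time and is no camera call.
- arm.sign_off(): hands the job in, once; it reports no verdict.
The state is a dict: "clock": time; "joints": joint angles; "dq": joint speeds; "joint_efforts": joint torques, N m; "position": TCP position; "ee_rot": TCP orientation; "force": force on the tool from outside, world axes, zero at the start; "ft_torque": the same for the moment, N m; "width": opening from 0.0 (shut) to 1.0 (fully open).
Only numpy, scipy, OpenCV 4.12 (cv2) and the standard library are available. Lean on these libraries where they do the work, as an engineer would, in place of code of your own. Each camera call takes 0.05 s, during which the arm holds its last target.

## Task

Load the pack of microscope slides into the feed lane: lay it flat and lengthwise in the flared mouth and push it in along the lane floor, through the sprung one-way gate, until its front end is right up against the adjustable stop with the stop's plunger pushed in. Feel for the stop, because it is only friction-clamped and must not be shoved out of its place. Leave the pack there with the gate sprung fully shut behind it, and do not disturb the beaker, the seed jar or the timer.

Things in the scene. Friction and masses are not known exactly. Their poses are not given: they have to be found in the camera images.
- pack_center (a point): Centre (14 mm above its underside) of the loose slide pack: a plain white cardboard box 30 x 78 x 28 mm (x, y, z), about 0.16 kg, a red stripe along its top; its own y axis is its long side, z is up. It lies flat on the table, left of the tall fixed microscope (keep clear of that); either end may go first.
- lane: Feed lane, fixed: straight open-topped channel, aluminium floor, grey walls. Origin on the table (underside of the floor), on the centreline, in the plane of the shut gate; +x is the loading direction, z up. Floor 6 mm thick, 66 wide, x = -125 to +210 mm. Walls x = -35 to +210 mm, 4 mm thick, inner faces at y = +-25 mm, tops 34 mm above the table. Shut fingers fit between them.
- lane_mouth (a point): Centre of the lane's open apron, on top of its floor at lane x = -77 mm; axes as the lane's. The apron has no walls, so a pack can be set down here with fingers at its middle. Ahead of it two flared wings lead in, from lane x = -58 mm, y = +-39 mm (outer corners) to the wall ends at x = -35 mm. Between the walls fingers do not fit beside the pack.
- stop_zone (a point): Fixed point on the lane floor at lane x = 144 mm, the middle of where the face of the adjustable stop may be: a black block 44 mm wide, 34 mm high over the table (50 with the thumbscrew on top). Its face stands at an unknown place 16 mm or less before or beyond this point (not measured), so a pack against it has its tail 50 to 82 mm beyond the gate plane.
- gate (a joint): One-way gate: steel flap across the channel at lane x = 0, 42 mm long, 22 high, free edge bent back, upright hinge at lane y = +23.5 mm. 0 rad = shut; grows to 1.4 as its free end swings to lane +x; it cannot swing the other way. A spring shuts it (0.024 N m shut, 0.07 wide open: 1 to 2 N on the pack). It sweeps the 45 mm beyond its plane, and shuts only when pack and fingers are clear of that.
- plunger (a joint): Round steel plunger 10 mm across that sticks out 8 mm from the stop's face, at the pack's half height, with a spring of 0.1 to 0.2 N. Metres pushed in: 0 = out, 0.008 = flush, with the pack touching the stop.
- stop (a joint): How far the stop has been shoved along the lane (+x) from where it was clamped, in metres; 0 at the start. It holds by friction up to about 18 N and then slips, and stays where it slipped.
- beaker_center (a point): Centre, 35 mm up, of the glass beaker, 55 mm across and 69 mm high; leave alone.
- seed_jar_center (a point): Centre, 35 mm up, of the lidded seed jar, 54 mm across and 70 mm high; leave alone.
- timer_center (a point): Centre, 10 mm up, of the timer lying flat, 64 x 64 x 21 mm; leave alone.
Mind the look-alikes: they are no part of the job. Leave any blue or orange look-alike of the part that bears pack_center alone.

How it is judged:
On the way:
1. the pack, flat on the lane floor, is pushed through the gate, holding it open (y of pack_center in the frame of lane between -0.012 and 0.012 m and z of pack_center in the frame of lane between 0.015 and 0.026 m and x of pack_center in the frame of lane between -0.035 and 0.04 m and value of joint gate above 0.4 rad), for 0.1 s.
At the end, for the whole second after the job is handed in: The pack lies flat and lengthwise on the lane floor beyond the gate, its front end within 3.5 mm of the stop (plunger pushed in more than 4.5 mm), the stop shoved less than 6 mm, and the gate shut (under 0.1 rad) (y of pack_center in the frame of lane between -0.012 and 0.012 m and z of pack_center in the frame of lane between 0.015 and 0.026 m and value of joint gate below 0.1 rad and value of joint plunger above 0.0045 m and value of joint stop below 0.006 m and x of pack_center in the frame of lane above 0.08 m and angle between pack_center's own z axis and vertical below 0.12 rad and angle between the y axis of pack_center and the x axis of lane, either way round below 0.3 rad); the robot touches nothing.
It fails at once if the clamped stop is shoved out of its place by more than 6 mm (value of joint stop above 0.006 m).
It fails at once if the beaker, seed jar or timer is moved by more than 20 mm (distance of any of beaker_center, seed_jar_center, timer_center from where it was at the start of the episode above 0.02 m).
It also fails if it takes over 58 s, if anything falls off the work surface, if the arm or the gripper's body presses on something with over 40 N, if the wrist force passes 120 N, or if a joint passes its speed limit or range.

## Working session

There is one attempt and no reset: what is moved stays moved. The work goes in short steps, Python scripts to look and compute and a shell command to move; the robot and the scene stay as the last step left them, time stands still between calls to the robot, and variables do not carry over. Pictures are saved under pics/ and viewed, and the job is handed in when it is done.

```bash
mkdir -p pics; ls
python3 - <<'E'
from cell import arm,get_image,camera_model
import cv2
print(arm.observe())
for n in("top","side","wrist"):
    im=get_image(n); cv2.imwrite(f"pics/{n}0.png",im[:,:,::-1]); print(n,camera_model(n))
E
```

```text
pics
{'clock': 0.0, 'joints': array([ 1.06040033,  0.43520621,  0.02494764,  1.57411092, -0.01157839,
        1.13397851, -0.07512357]), 'dq': array([ 1.64102025e-04,  1.25389817e-03, -1.71699577e-05, -6.50440381e-04,
       -5.77983847e-05, -1.63334182e-03,  4.14147060e-04]), 'joint_efforts': array([-1.93107786e-03, -6.67856669e+01,  9.83639807e-01, -3.14450204e+01,
       -6.07229560e-02,  4.30070807e-02,  2.31815529e-04]), 'position': array([ 0.24775162, -0.57354016,  0.40394953]), 'ee_rot': array([-3.07507532e+00, -6.35739328e-01,  7.24148162e-04]), 'force': array([ 0.52392606, -0.35932581,  0.1020774 ]), 'ft_torque': array([ 0.05593338,  0.0033235 , -0.00427953]), 'width': 1.000821756583562}
top {'fx': 449.94102515222653, 'fy': 449.94102515222653, 'cx': 314.4407230424757, 'cy': 194.23824278267432, 'k1': -0.09081088151992119, 'position': array([0.35721799, 0.03050213, 1.39046588]), 'orientation': array([-2.1027325 ,  2.15263301, -0.20053008])}
side {'fx': 439.4313631441117, 'fy': 439.4313631441117, 'cx': 319.0077793944079, 'cy': 196.43679380176104, 'k1': 0.02228933271733715, 'position': array([ 0.44851247, -1.00454146,  0.61326017]), 'orientation': array([-2.07165638,  0.16035475, -0.08091975])}
wrist {'fx': 343.9770316363315, 'fy': 343.9770316363315, 'cx': 318.1966383297096, 'cy': 198.9184104837728, 'k1': -0.07539086248217984, 'T_tool_cam': array([[-1.41282421e-04, -9.62560259e-01, -2.71067756e-01,
         7.19782936e-02],
       [ 9.99999989e-01, -1.22008376e-04, -8.79558889e-05,
        -5.38182439e-04],
       [ 5.15903066e-05, -2.71067765e-01,  9.62560265e-01,
         1.94824142e-02],
       [ 0.00000000e+00,  0.00000000e+00,  0.00000000e+00,
         1.00000000e+00]])}
```

View pics/top0.png

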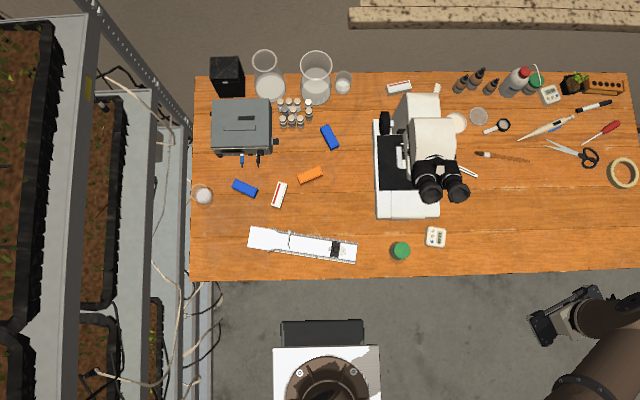

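View pics/side0.png

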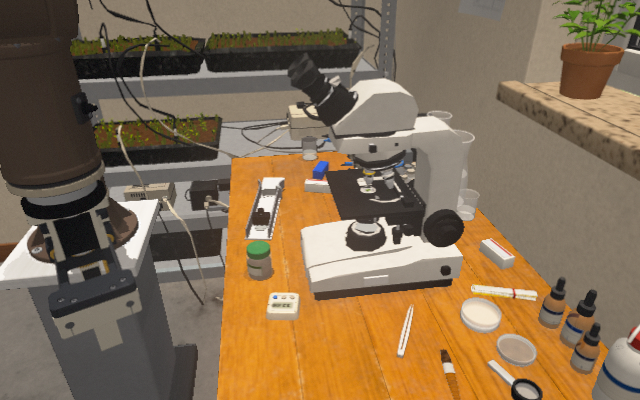

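View pics/wrist0.png

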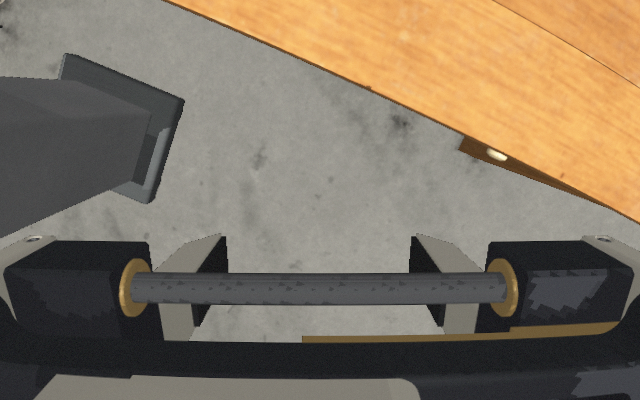

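Top view: the white box with a red stripe is at (279,195), left of the microscope. The look-alikes are blue at (330,137) and (245,187) and orange at (310,175), and there is another white/red box behind the microscope at (399,87). The lane runs from (250,238) to (355,255) with the black stop at (335,248). I'll enlarge to confirm and then measure.

```bash
cat > h.py <<'E'
import numpy as np,cv2
from cell import arm,get_image,camera_model
from scipy.spatial.transform import Rotation as R
def pose():
    s=arm.observe(); T=np.eye(4);T[:3,:3]=R.from_rotvec(s['ee_rot']).as_matrix();T[:3,3]=s['position'];return T
def cam(n,T=None):
    m=camera_model(n);
    K=np.array([[m['fx'],0,m['cx']],[0,m['fy'],m['cy']],[0,0,1]]);d=np.array([m['k1'],0,0,0,0.])
    if n=='wrist': W=T@m['T_tool_cam']
    else:
        W=np.eye(4);W[:3,:3]=R.from_rotvec(m['orientation']).as_matrix();W[:3,3]=m['position']
    return K,d,W
def px2plane(n,pts,z,T=None):
    K,d,W=cam(n,T); u=cv2.undistortPoints(np.array(pts,float).reshape(-1,1,2),K,d).reshape(-1,2)
    r=np.c_[u,np.ones(len(u))]@W[:3,:3].T; o=W[:3,3]
    return o+r*((z-o[2])/r[:,2])[:,None]
def proj(n,P,T=None):
    K,d,W=cam(n,T); Wi=np.linalg.inv(W); rv=cv2.Rodrigues(Wi[:3,:3])[0]
    return cv2.projectPoints(np.array(P,float).reshape(-1,1,3),rv,Wi[:3,3],K,d)[0].reshape(-1,2)
E
python3 - <<'E'
from h import *
im=cv2.imread('pics/top0.png')
c=im[160:275,190:370]; cv2.imwrite('pics/top0c.png',cv2.resize(c,None,fx=4.4,fy=4.4,interpolation=cv2.INTER_CUBIC))
print(px2plane('top',[(279,195),(399,87)],0.028).round(3))
print(px2plane('top',[(250,238),(290,241),(335,248),(355,252)],0.02).round(3))
print(px2plane('top',[(203,195),(400,250),(436,237)],0.03).round(3))
E
```

```text
[[ 0.609  0.13   0.028]
 [ 0.957 -0.263  0.028]]
[[ 0.48   0.22   0.02 ]
 [ 0.468  0.098  0.02 ]
 [ 0.443 -0.038  0.02 ]
 [ 0.43  -0.098  0.02 ]]
[[ 0.614  0.365  0.03 ]
 [ 0.432 -0.234  0.03 ]
 [ 0.468 -0.346  0.03 ]]
```

View pics/top0c.png

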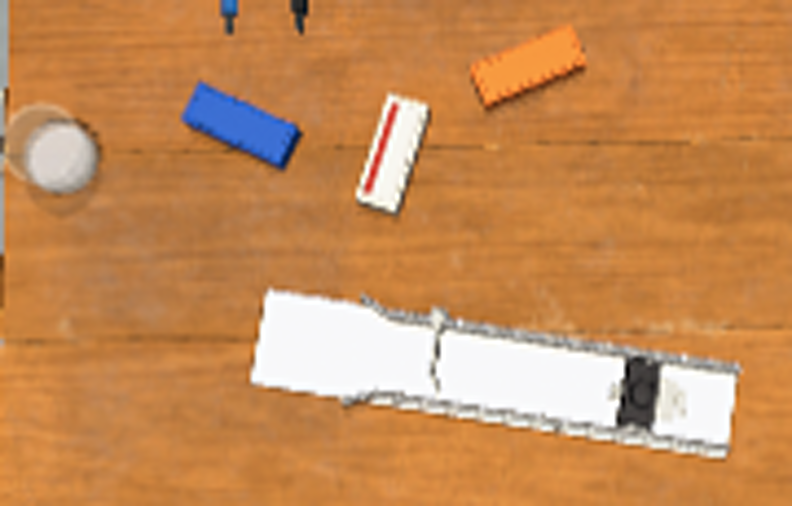

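The crop confirms it: the only white, red-striped box left of the microscope is at crop (393,153), which is pixel (279,195). The blue and orange ones stay put. Next I'll measure the lane and pack in the top view, then look closer with the wrist camera.

Run:
```python
from h import *
f=lambda p,z:px2plane('top',[(a/4.4+190-.4,b/4.4+160-.4) for a,b in p],z)
A=f([(268,290),(252,383)],.006); B=f([(738,370),(727,457)],.034)
G=f([(437,315)],.034); S=f([(620,393)],.034)
a=A.mean(0);b=B.mean(0);d=(b-a)[:2];ang=np.arctan2(d[1],d[0])
print(A.round(3),B.round(3),'len',np.linalg.norm(d),'yaw',ang,'w',np.linalg.norm(A[0]-A[1]),np.linalg.norm(B[0]-B[1]))
u=d/np.linalg.norm(d); o=a[:2]+.125*u; print('lane origin',o,'gate',(G[0,:2]-o)@u,'stop',(S[0,:2]-o)@u)
P=f([(391,95),(430,103),(397,212),(357,200)],.028);print(P.round(3),P.mean(0))
v=P[0]-P[3];print('pack ang',np.arctan2(v[1],v[0]),np.linalg.norm(v),np.linalg.norm(P[0]-P[1]))
T=pose();print(T.round(3))
```

```text
[[0.519 0.221 0.006]
 [0.454 0.232 0.006]] [[ 0.454 -0.105  0.034]
 [ 0.395 -0.095  0.034]] len 0.3321691483249996 yaw -1.7605927021700138 w 0.06600416713776484 0.059665007408934045
lane origin [0.46333145 0.10349043] gate -0.0032694344918162708 stop 0.12921769569662192
[[0.653 0.131 0.028]
 [0.646 0.104 0.028]
 [0.569 0.128 0.028]
 [0.579 0.155 0.028]] [0.61183293 0.12946356 0.028     ]
pack ang -0.317395180574152 0.07820584125827434 0.028129383954026074
[[ 0.918  0.397 -0.001  0.248]
 [ 0.397 -0.918  0.001 -0.574]
 [-0.    -0.001 -1.     0.404]
 [ 0.     0.     0.     1.   ]]
```

```bash
python3 -m pendant '[[[411,-568,0,0,0,0.725,-1],[411,-568,0,0,0,0.725,-1],[411,-568,0,0,0,0.725,-1],[411,-568,0,0,0,0.725,-1],[411,-568,0,0,0,0.725,-1],[411,-568,0,0,0,0.725,-1],[411,-568,0,0,0,0.725,-1],[411,-568,0,0,0,0.725,-1],[411,-568,0,0,0,0.725,-1],[411,-568,0,0,0,0.725,-1],[411,-568,0,0,0,0.725,-1],[411,-568,0,0,0,0.725,-1],[411,-568,0,0,0,0.725,-1],[411,-568,0,0,0,0.725,-1],[411,-568,0,0,0,0.725,-1],[411,-568,0,0,0,0.725,-1]]]'
python3 - <<'E'
from h import *
T=pose();im=get_image('wrist');cv2.imwrite('pics/w1.png',im[:,:,::-1]);np.save('T1.npy',T);print(T.round(4),arm.observe()['joints'].round(2))
E
```

```text
clock: 2.15
position: [0.3999, 0.1098, 0.4048]
ee_rot: [3.101, -0.499, 0.0]
force: [0.2, 0.2, 0.8]
width: 1.004
[[ 9.496e-01 -3.136e-01  1.000e-04  3.999e-01]
 [-3.136e-01 -9.496e-01 -3.000e-04  1.098e-01]
 [ 2.000e-04  3.000e-04 -1.000e+00  4.048e-01]
 [ 0.000e+00  0.000e+00  0.000e+00  1.000e+00]] [ 0.01  0.13 -0.45  2.02  0.06  1.01 -2.36]
```

View pics/w1.png

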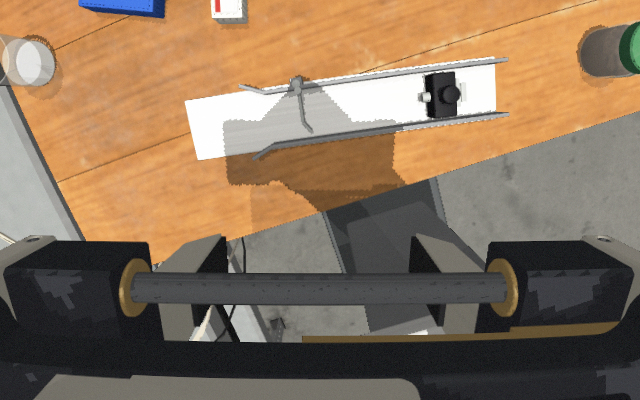

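The lane is clear here: apron corners at about (186,100) and (198,160), gate at (298,80)-(310,130), and stop at (440,95) with its plunger at (424,97). I'll enlarge it.

Run:
```python
from h import *
im=cv2.imread('pics/w1.png')
cv2.imwrite('pics/w1a.png',cv2.resize(im[70:170,175:335],None,fx=5,fy=5,interpolation=cv2.INTER_CUBIC))
cv2.imwrite('pics/w1b.png',cv2.resize(im[45:145,375:535],None,fx=5,fy=5,interpolation=cv2.INTER_CUBIC))
```

```text
(no output)
```

View pics/w1a.png

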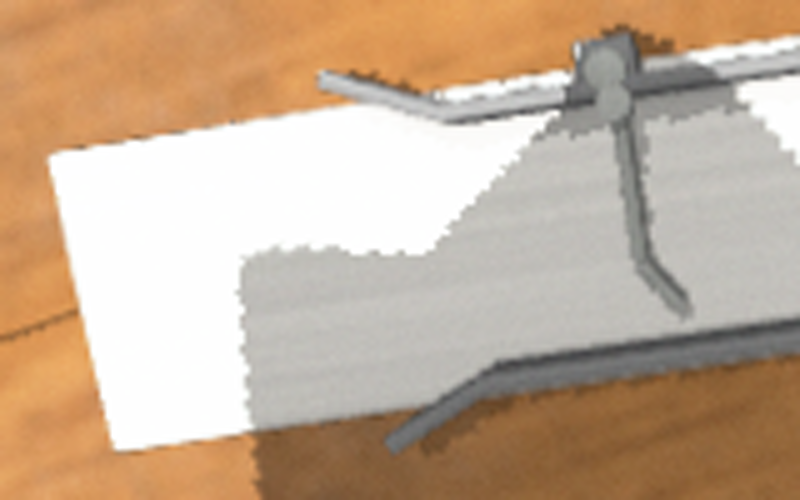

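View pics/w1b.png

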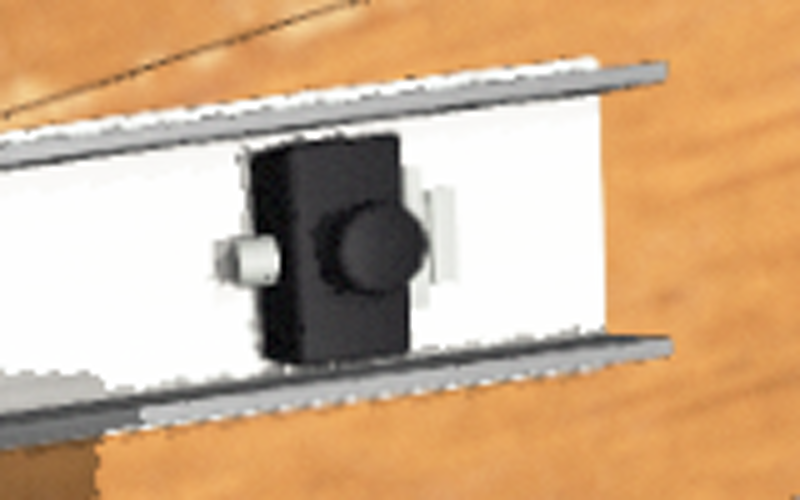

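Run:
```python
from h import *
T=np.load('T1.npy')
fa=lambda p,z:px2plane('wrist',[(a/5+175-.4,b/5+70-.4) for a,b in p],z,T)
fb=lambda p,z:px2plane('wrist',[(a/5+375-.4,b/5+45-.4) for a,b in p],z,T)
A=fa([(50,157),(115,450)],.006);B=fb([(667,70),(672,346)],.034)
a=A.mean(0)[:2];b=B.mean(0)[:2];d=b-a;L=np.linalg.norm(d);u=d/L;v=np.array([-u[1],u[0]])
print('L',L,'w',np.linalg.norm(A[1]-A[0]),np.linalg.norm(B[1]-B[0]),'yaw',np.arctan2(u[1],u[0]))
o=(a+b)/2-u*.0425; print('origin',o)
lane=lambda P:np.c_[(P[:,:2]-o)@u,(P[:,:2]-o)@v]*1000
print(lane(A),lane(B))
print('wing tips,wallends',lane(fa([(325,80),(445,112),(395,443),(497,365)],.034)))
print('hinge/gate',lane(fa([(612,103),(640,260),(687,310)],.028)))
print('stop top face edge (z34)',lane(fb([(298,140),(298,360)],.034)), 'bottom',lane(fb([(248,150),(262,352)],.006)))
print('plunger tip',lane(fb([(226,262)],.02)))
np.save('lane.npy',np.r_[o,u])
print(u)
```

```text
L 0.33383732723469445 w 0.06454943753379937 0.05400196564022258 yaw -1.7484474492779372
origin [0.46235034 0.10620732]
[[-124.31417575   32.27454963]
 [-124.52315148  -32.27454963]] [[209.44949365  27.00096522]
 [209.38783358 -27.00096522]]
wing tips,wallends [[-56.11067615  36.47573648]
 [-33.77043492  26.92050265]
 [-55.74695278 -36.33032455]
 [-32.11473309 -23.59719571]]
hinge/gate [[ -1.280882    24.05890703]
 [ -0.42136645  -7.29124594]
 [  7.59274444 -18.6353182 ]]
stop top face edge (z34) [[134.52908574  22.29589792]
 [131.72874862 -20.11048439]] bottom [[133.01500779  22.64222962]
 [133.02658132 -19.7053551 ]]
plunger tip [[122.56875095   0.55667152]]
[-0.17671815 -0.9842615 ]
```

```bash
python3 -m pendant '[[[85,-85,80,0,0,0,-1],[85,-85,80,0,0,0,-1],[85,-85,80,0,0,0,-1],[85,-85,80,0,0,0,-1],[85,-85,80,0,0,0,-1]]]'
python3 - <<'E'
from h import *
T=pose();im=get_image('wrist');cv2.imwrite('pics/w2.png',im[:,:,::-1]);np.save('T2.npy',T);print(T.round(4),arm.observe()['joints'].round(2))
E
```

```text
clock: 2.82
position: [0.5065, 0.1644, 0.3255]
ee_rot: [3.102, -0.497, 0.001]
force: [0.4, -0.4, 0.2]
width: 0.997
[[ 9.500e-01 -3.122e-01  3.000e-04  5.065e-01]
 [-3.122e-01 -9.500e-01 -3.000e-04  1.644e-01]
 [ 4.000e-04  2.000e-04 -1.000e+00  3.255e-01]
 [ 0.000e+00  0.000e+00  0.000e+00  1.000e+00]] [-0.09  0.41 -0.42  1.87  0.21  0.91 -2.5 ]
```

View pics/w2.png

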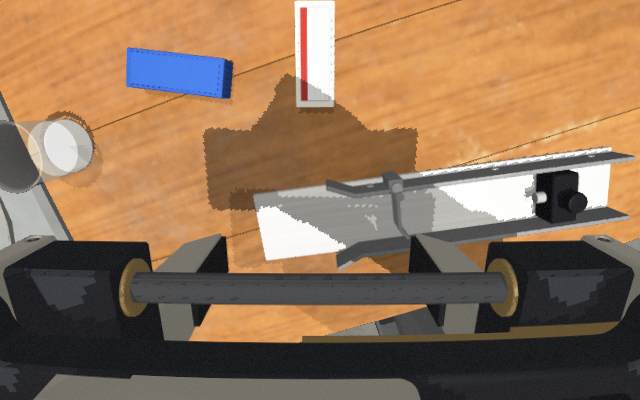

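The pack is at columns 295-334 and rows 1-107, with its top's near edge at row ~100. It lies straight along the tool x axis. I'll measure it by mask.

Run:
```python
from h import *
T=np.load('T2.npy');im=cv2.imread('pics/w2.png')
cv2.imwrite('pics/w2a.png',cv2.resize(im[0:120,270:360],None,fx=5,fy=5,interpolation=cv2.INTER_CUBIC))
```

```text
(no output)
```

View pics/w2a.png

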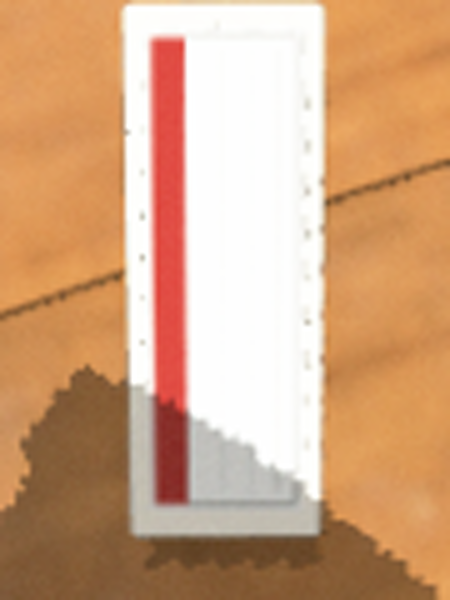

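Run:
```python
from h import *
T=np.load('T2.npy')
P=px2plane('wrist',[(a/5+270-.4,b/5-.4) for a,b in [(123,5),(325,5),(320,535),(132,535)]],.028,T)
c=P.mean(0);v=(P[0]+P[1]-P[2]-P[3])/2
print(P.round(4),c,np.linalg.norm(v),np.linalg.norm(P[0]-P[1]),np.linalg.norm(P[2]-P[3]),'ang',np.arctan2(v[1],v[0]),'tool',np.arctan2(T[1,0],T[0,0]))
t=T[:3,:3].T@(np.r_[c[:2],.159+.013]-T[:3,3]);print('shift to grasp at z=.013',t*1000)
```

```text
[[0.6507 0.1354 0.028 ]
 [0.6413 0.107  0.028 ]
 [0.5681 0.1311 0.028 ]
 [0.5774 0.1591 0.028 ]] [0.60938846 0.13313373 0.028     ] 0.07708408501969041 0.029879654901887657 0.029516565242582813 ang -0.3157731399198333 tool -0.3174708767490426
shift to grasp at z=.013 [107.44948981  -2.44306663 153.56213867]
```

```bash
python3 -m pendant '[[[107,-2.5,0,0,0,0,-0.3],[107,-2.5,0,0,0,0,-0.3],[107,-2.5,0,0,0,0,-0.3],[107,-2.5,60,0,0,0,-0.3],[107,-2.5,110,0,0,0,-0.3],[107,-2.5,130,0,0,0,-0.3],[107,-2.5,142,0,0,0,-0.3],[107,-2.5,142,0,0,0,-0.3]]]' 15
python3 - <<'E'
from h import *
im=get_image('wrist');cv2.imwrite('pics/w3.png',im[:,:,::-1])
E
```

```text
clock: 3.88
position: [0.6099, 0.1341, 0.1836]
ee_rot: [-3.102, 0.496, -0.001]
force: [0.2, 0.0, -0.1]
width: 0.65
```

View pics/w3.png

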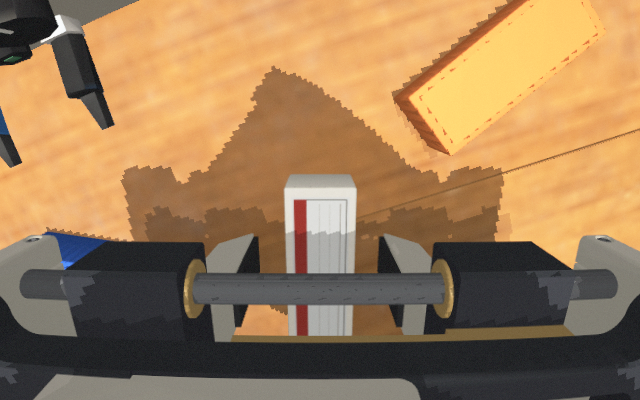

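The pack sits centred between the fingers (columns 285-356, fingers at 258 and 379), and the blue look-alike is clear. I'll close and lift.

```bash
python3 -m pendant '[[[0,0,0,0,0,0,1],[0,0,0,0,0,0,1],[0,0,0,0,0,0,1],[0,0,0,0,0,0,1],[0,0,0,0,0,0,1],[0,0,-60,0,0,0,1],[0,0,-90,0,0,0,1],[0,0,-90,0,0,0,1]]]' 15
python3 - <<'E'
from h import *
T=pose();im=get_image('wrist');cv2.imwrite('pics/w4.png',im[:,:,::-1])
L=np.load('lane.npy');o,u=L[:2],L[2:];tgt=o-0.077*u
print(T.round(4)[:3,3],arm.observe()['joints'].round(2),'target',tgt)
t=T[:3,:3].T@(np.r_[tgt,T[2,3]]-T[:3,3]);print(t*1000)
want=np.arctan2(u[1],u[0])+np.pi; print('turn about tool z', -(want-np.arctan2(T[1,0],T[0,0])))
E
```

```text
clock: 4.92
position: [0.6104, 0.1342, 0.2751]
ee_rot: [-3.1, 0.496, -0.006]
force: [-0.4, -0.1, -1.6]
width: 0.327
[0.6104 0.1342 0.2751] [-0.05  0.59 -0.37  1.69  0.26  0.9  -2.42] target [0.47595764 0.18199546]
[-142.63880693   -3.40774409   -0.51536954]
turn about tool z -1.7105207146112595
```

View pics/w4.png

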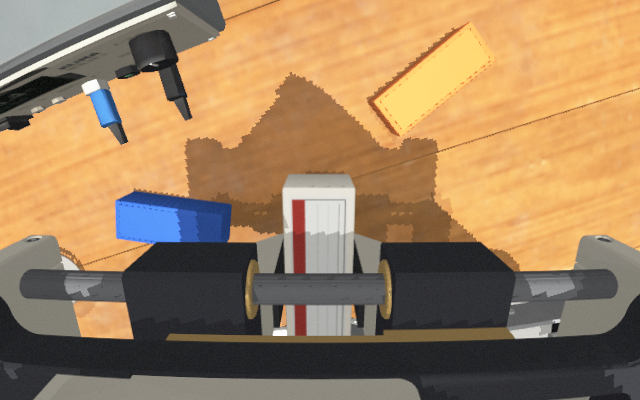

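```bash
python3 -m pendant '[[[-50,-2,0,0,0,-0.18,1],[-100,-3,0,0,0,-0.36,1],[-145,-4,0,0,0,-0.54,1],[-145,-4,0,0,0,-0.72,1],[-145,-4,0,0,0,-0.9,1],[-145,-4,0,0,0,-1.08,1],[-145,-4,0,0,0,-1.26,1],[-145,-4,0,0,0,-1.44,1],[-145,-4,0,0,0,-1.62,1],[-145,-4,0,0,0,-1.71,1],[-145,-4,0,0,0,-1.71,1],[-145,-4,0,0,0,-1.71,1]]]' 15
python3 - <<'E'
from h import *
T=pose();im=get_image('wrist');cv2.imwrite('pics/w5.png',im[:,:,::-1])
L=np.load('lane.npy');o,u=L[:2],L[2:];v=np.array([-u[1],u[0]]);p=T[:2,3]-o
print(T.round(4),arm.observe()['joints'].round(2),'lane xy',p@u,p@v,'yaw err',np.arctan2(T[1,0],T[0,0])-np.arctan2(u[1],u[0])-np.pi)
E
```

```text
clock: 6.48
position: [0.4729, 0.1827, 0.2719]
ee_rot: [-2.412, -2.012, 0.002]
force: [1.2, -0.5, -1.2]
width: 0.325
[[ 1.791e-01  9.838e-01 -1.400e-03  4.729e-01]
 [ 9.838e-01 -1.791e-01 -2.000e-04  1.827e-01]
 [-5.000e-04 -1.400e-03 -1.000e+00  2.719e-01]
 [ 0.000e+00  0.000e+00  0.000e+00  1.000e+00]] [ 0.14  0.55 -0.84  1.96  0.54  0.87 -1.17] lane xy -0.07717478250042019 -0.0031699157203887544 yaw err -0.0023932343990527016
```

View pics/w5.png

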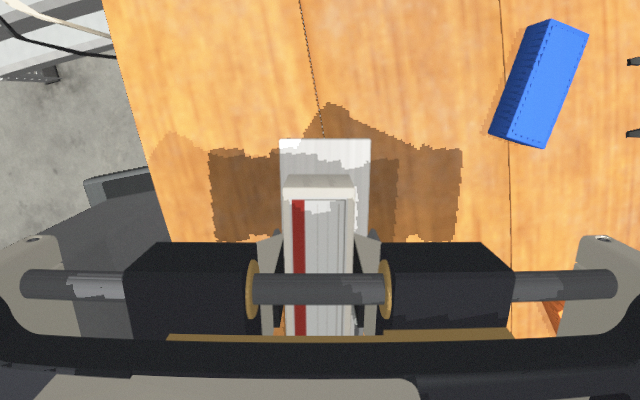

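```bash
python3 -m pendant '[[[0,1,50,0,0,0,1],[0,1,70,0,0,0,1],[0,1,78,0,0,0,1],[0,1,80,0,0,0,1],[0,1,80,0,0,0,1]]]' 15
python3 - <<'E'
from h import *
im=get_image('top');cv2.imwrite('pics/t5.png',cv2.resize(im[195:275,220:380,::-1],None,fx=5,fy=5,interpolation=cv2.INTER_CUBIC))
E
```

```text
clock: 7.15
position: [0.4745, 0.1831, 0.1936]
ee_rot: [2.41, 2.015, 0.002]
force: [-0.0, -0.3, -1.6]
width: 0.326
```

View pics/t5.png

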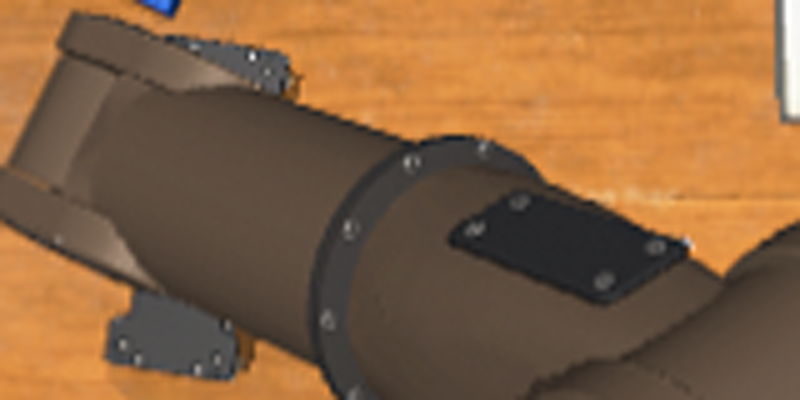

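The arm hides the mouth from the top camera, so I'll finish lowering by feel.

```bash
python3 -m pendant '[[[0,0,2,0,0,0,1],[0,0,3,0,0,0,1],[0,0,3,0,0,0,1]]]' 15; python3 -m pendant '[[[0,0,1,0,0,0,1],[0,0,1,0,0,0,1]]]' 15
```

```text
clock: 7.58
position: [0.4741, 0.1827, 0.1897]
ee_rot: [2.41, 2.015, 0.0]
force: [-0.8, 0.2, -2.7]
width: 0.327
clock: 7.82
position: [0.4741, 0.1828, 0.1889]
ee_rot: [2.41, 2.015, 0.0]
force: [-1.7, -1.4, 4.0]
width: 0.323
```

Contact is felt (+4 N). I'll open to about 55 mm, lift and look.

```bash
python3 -m pendant '[[[0,0,0,0,0,0,-0.2],[0,0,0,0,0,0,-0.2],[0,0,0,0,0,0,-0.2],[0,0,0,0,0,0,-0.2],[0,0,-40,0,0,0,-0.2],[0,0,-100,0,0,0,-0.2],[0,0,-110,0,0,0,0.2],[0,0,-110,0,0,0,0.6],[0,0,-110,0,0,0,1]]]' 15
python3 - <<'E'
from h import *
T=pose();im=get_image('wrist');cv2.imwrite('pics/w6.png',im[:,:,::-1]);np.save('T6.npy',T);print(T.round(4),arm.observe()['joints'].round(2))
E
```

```text
clock: 8.95
position: [0.4738, 0.1822, 0.2974]
ee_rot: [-2.41, -2.015, 0.003]
force: [-0.8, -0.7, 0.1]
width: 0.318
[[ 0.1773  0.9842 -0.0018  0.4738]
 [ 0.9842 -0.1773 -0.0011  0.1822]
 [-0.0014 -0.0016 -1.      0.2974]
 [ 0.      0.      0.      1.    ]] [ 0.17  0.52 -0.87  1.93  0.5   0.92 -1.13]
```

View pics/w6.png

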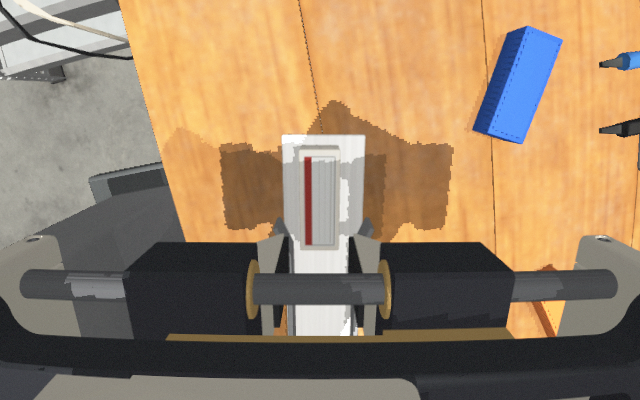

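The pack sits straight on the apron (columns 301-339, rows 146-249, apron 283-365). Before going behind it, I'll check its lane coordinates and how close the rack stands beyond the table's left edge.

```bash
python3 - <<'E'
from h import *
T=np.load('T6.npy');L=np.load('lane.npy');o,u=L[:2],L[2:];v=np.array([-u[1],u[0]])
P=px2plane('wrist',[(301,146),(338,146),(340,249),(301,249)],.034,T)
print(np.c_[(P[:,:2]-o)@u,(P[:,:2]-o)@v]*1000)
P=px2plane('wrist',[(283,135),(364,135)],.006,T)
print('apron',np.c_[(P[:,:2]-o)@u,(P[:,:2]-o)@v]*1000)
K,d,W=cam('side')
for p in [(150,118),(150,150),(215,155),(240,157),(300,100),(210,180)]:
    q=cv2.undistortPoints(np.array([[p]],float),K,d).ravel();r=W[:3,:3]@np.r_[q,1];c=W[:3,3]
    print(p,[(c+r*((y-c[1])/r[1])).round(3)[[0,2]].tolist() for y in(.38,.42,.5)])
print(px2plane('top',[(188,240),(150,240),(192,200)],0))
E
python3 - <<'E'
from h import *
im=get_image('side');cv2.imwrite('pics/s6.png',cv2.resize(im[80:300,60:360,::-1],None,fx=2.6,fy=2.6))
E
```

```text
[[-119.55226374  -15.92228802]
 [-119.53960268   10.25041728]
 [ -40.55170271   12.97489059]
 [ -40.56321936  -17.05452168]]
apron [[-124.72930685  -31.34068734]
 [-124.7183932    32.08683722]]
(150, 118) [[0.119, 0.166], [0.11, 0.153], [0.091, 0.127]]
(150, 150) [[0.099, 0.06], [0.089, 0.044], [0.069, 0.012]]
(215, 155) [[0.3, 0.028], [0.296, 0.011], [0.288, -0.023]]
(240, 157) [[0.381, 0.014], [0.379, -0.003], [0.375, -0.038]]
(300, 100) [[0.59, 0.199], [0.594, 0.187], [0.602, 0.163]]
(210, 180) [[0.273, -0.063], [0.267, -0.083], [0.257, -0.122]]
[[0.4788981  0.41665589 0.        ]
 [0.48098475 0.5372282  0.        ]
 [0.60483935 0.4069897  0.        ]]
```

View pics/s6.png

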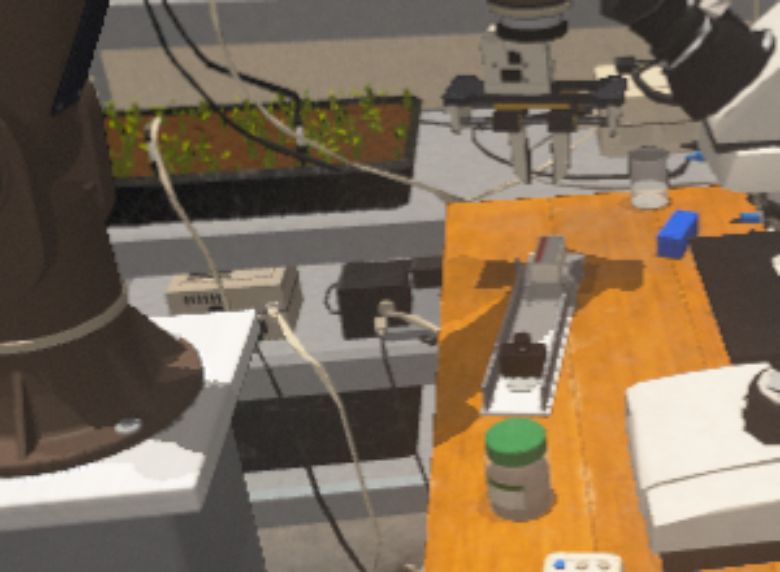

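The pack is at lane x ≈ -80 (±39), y ≈ -2.5 and flat. The rack begins beyond y ≈ 0.41, so the body stays about 4 cm clear. I'll shut the fingers, move back and turn them lengthwise.

```bash
python3 -m pendant '[[[20,0,0,0,0,-0.18,1],[40,0,0,0,0,-0.36,1],[60,0,0,0,0,-0.54,1],[75,0,0,0,0,-0.72,1],[75,0,0,0,0,-0.9,1],[75,0,0,0,0,-1.08,1],[75,0,0,0,0,-1.26,1],[75,0,0,0,0,-1.44,1],[75,0,0,0,0,-1.57,1],[75,0,0,0,0,-1.57,1],[75,0,0,0,0,-1.57,1]]]' 40
cat >> h.py <<'E'
def lane(p):
    L=np.load('lane.npy');o,u=L[:2],L[2:];v=np.array([-u[1],u[0]]);d=np.asarray(p)[...,:2]-o
    return np.stack([d@u,d@v],-1)*1000
def st():
    s=arm.observe();T=pose();L=np.load('lane.npy');u=L[2:];f=s['force']
    print('t',round(s['clock'],2),'lane',lane(T[:3,3]).round(1),'z',T[2,3].round(4),'toolx-lane',np.round(np.degrees(np.arctan2(T[1,0],T[0,0])-np.arctan2(u[1],u[0])),1),'Fx',(f[:2]@u).round(2),'Fy',(f[:2]@np.array([-u[1],u[0]])).round(2),'Fz',f[2].round(2),'w',round(s['width'],3),'tilt',T[:3,2].round(3))
E
python3 - <<'E'
from h import *
st();print(arm.observe()['joints'].round(2))
im=get_image('wrist');cv2.imwrite('pics/w7.png',im[:,:,::-1])
im=get_image('side');cv2.imwrite('pics/s7.png',cv2.resize(im[80:250,200:400,::-1],None,fx=3.5,fy=3.5))
E
```

```text
clock: 10.42
position: [0.4873, 0.2565, 0.2982]
ee_rot: [-0.285, -3.128, 0.0]
force: [-1.1, -0.2, -0.3]
width: 0.004
t 10.43 lane [-152.4   -2. ] z 0.2982 toolx-lane 269.8 Fx 0.39 Fy -1.03 Fz -0.25 w 0.004 tilt [-0.001 -0.    -1.   ]
[ 0.19  0.75 -1.2   1.82  0.77  1.14  0.11]
```

View pics/w7.png

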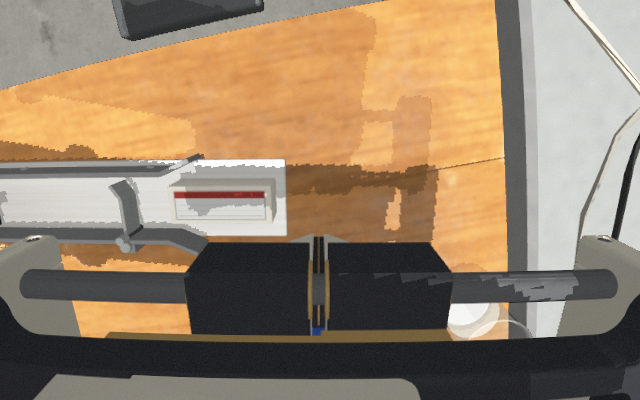

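View pics/s7.png

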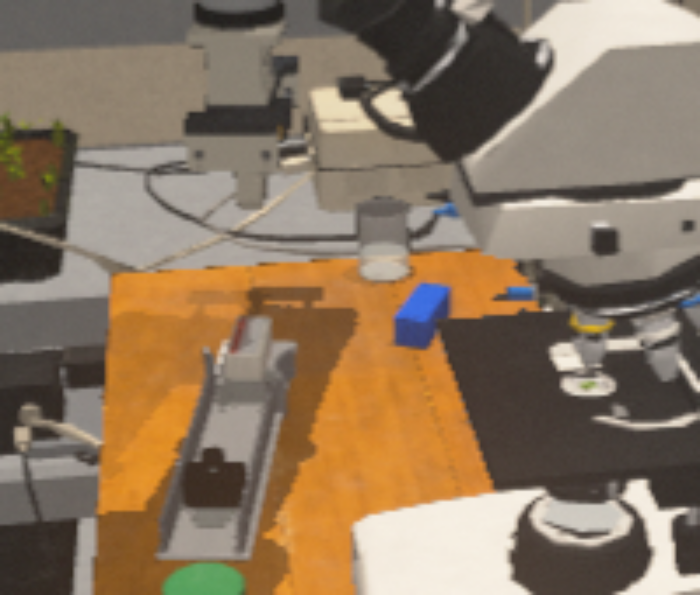

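Fingers are shut behind the pack: its tail is at column 273, the apron end at 286, and the fingers at 308-332. I'll lower, then push along tool -y (lane +x).

```bash
python3 -m pendant '[[[0,0,50,0,0,0,1],[0,0,90,0,0,0,1],[0,0,107,0,0,0,1],[0,0,107,0,0,0,1]]]' 40
python3 -c "
from h import *
st();print(arm.observe()['joints'].round(2))"
```

```text
clock: 11.02
position: [0.4873, 0.2566, 0.1914]
ee_rot: [-0.281, -3.128, 0.001]
force: [-0.1, 0.2, 0.7]
width: 0.005
t 11.03 lane [-152.5   -2.1] z 0.1914 toolx-lane 269.9 Fx -0.18 Fy -0.13 Fz 0.7 w 0.005 tilt [-0.001 -0.001 -1.   ]
[ 0.11  0.87 -1.07  1.9   0.93  0.98 -0.01]
```

```bash
python3 -m pendant '[[[0,-8,0,0,0,0,1],[0,-14,0,0,0,0,1],[0,-19,0,0,0,0,1],[0,-24,0,0,0,0,1],[0,-29,0,0,0,0,1],[0,-34,0,0,0,0,1],[0,-39,0,0,0,0,1],[0,-44,0,0,0,0,1],[0,-49,0,0,0,0,1],[0,-54,0,0,0,0,1],[0,-54,0,0,0,0,1]]]' 40
python3 -c "
from h import *
st()
im=get_image('wrist');cv2.imwrite('pics/w8.png',im[:,:,::-1])
im=get_image('side');cv2.imwrite('pics/s8.png',cv2.resize(im[140:250,220:320,::-1],None,fx=5,fy=5))
"
```

```text
clock: 12.4
position: [0.4777, 0.2028, 0.1915]
ee_rot: [-0.281, -3.129, 0.001]
force: [-0.5, 0.4, -0.6]
width: 0.008
t 12.4 lane [-97.8  -1.9] z 0.1915 toolx-lane 269.9 Fx -0.34 Fy -0.54 Fz -0.6 w 0.008 tilt [-0.    -0.001 -1.   ]
```

View pics/w8.png

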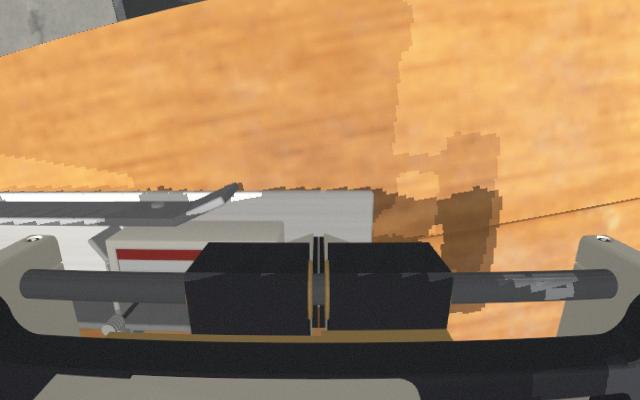

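View pics/s8.png

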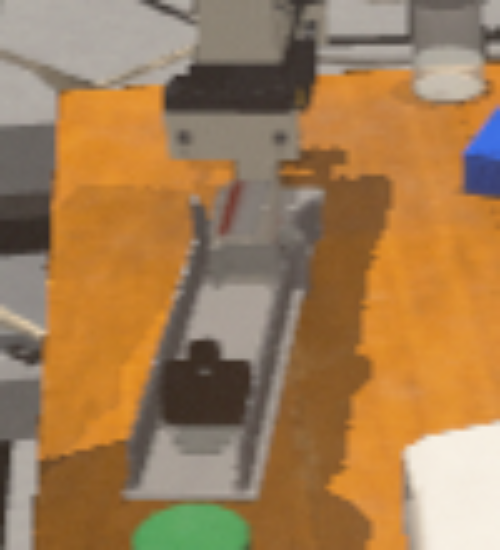

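```bash
python3 -c "
from h import *
T=pose()
print(lane(px2plane('wrist',[(284,222),(110,226)],.034,T)))
print(lane(px2plane('wrist',[(298,236)],.03,T)))
"
```

```text
[[-83.22804363 -27.23506113]
 [ -6.1472084  -25.17339862]]
[[-88.81755236 -19.22747744]]
```

```bash
python3 -c "
from h import *
T=pose()
print(lane(px2plane('wrist',[(373,192)],.006,T)), lane(px2plane('wrist',[(242,185),(180,204)],.034,T)))
im=cv2.imread('pics/w8.png');cv2.imwrite('pics/w8a.png',cv2.resize(im[175:340,60:400],None,fx=2.3,fy=2.3,interpolation=cv2.INTER_CUBIC))
"
```

```text
[[-125.16843886  -33.05967452]] [[-66.26596069 -43.45720504]
 [-39.1697839  -35.26999429]]
```

View pics/w8a.png

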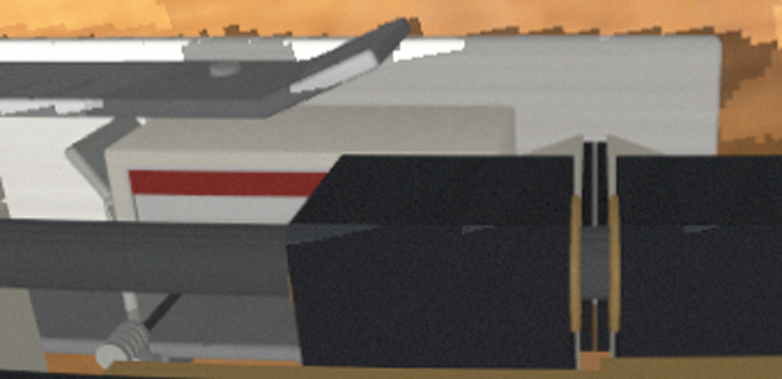

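```bash
python3 -c "
from h import *
T=pose()
f=lambda a,b:(a/2.3+60,b/2.3+175)
print(lane(px2plane('wrist',[f(515,108),f(140,108)],.006,T)),lane(px2plane('wrist',[f(515,150),f(107,150)],.034,T)),lane(px2plane('wrist',[f(580,140)],.014,T)))
"
```

```text
[[-80.20328577 -17.27792602]
 [  5.98232359 -17.07742276]] [[-82.93944619 -18.87993066]
 [ -3.26404581 -18.40317175]] [[-94.78203995 -12.84646479]]
```

Pack at lane x -82 to -3, y ≈ -2.5, and straight. The finger face sits about 16 mm ahead of the TCP, so contact with the stop is expected at TCP ≈ +39. Now I'll push through the gate.

```bash
python3 -m pendant '[[[0,-4,0,0,0,0,1],[0,-8,0,0,0,0,1],[0,-12,0,0,0,0,1],[0,-16,0,0,0,0,1],[0,-20,0,0,0,0,1],[0,-24,0,0,0,0,1],[0,-28,0,0,0,0,1],[0,-32,0,0,0,0,1],[0,-36,0,0,0,0,1],[0,-40,0,0,0,0,1]]]' 40
python3 -c "
from h import *
st()
im=get_image('wrist');cv2.imwrite('pics/w9.png',cv2.resize(im[175:340,0:400,::-1],None,fx=2,fy=2,interpolation=cv2.INTER_CUBIC))
im=get_image('side');cv2.imwrite('pics/s9.png',cv2.resize(im[140:250,220:320,::-1],None,fx=5,fy=5))
"
```

```text
clock: 13.75
position: [0.4707, 0.1637, 0.1917]
ee_rot: [0.281, 3.129, -0.0]
force: [1.2, 2.3, 1.0]
width: 0.002
t 13.75 lane [-58.   -1.9] z 0.1917 toolx-lane 269.9 Fx -2.48 Fy 0.78 Fz 1.0 w 0.002 tilt [ 0. -0. -1.]
```

View pics/w9.png

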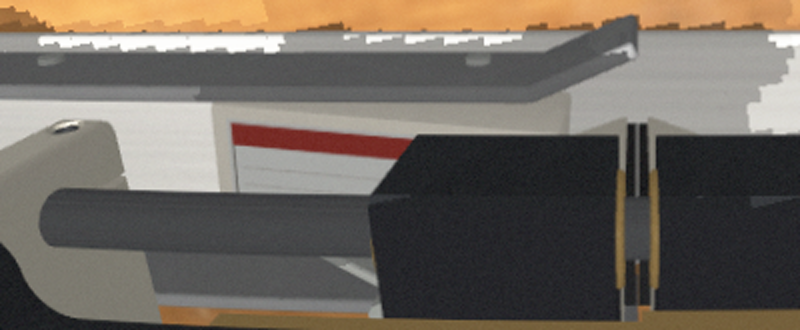

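View pics/s9.png

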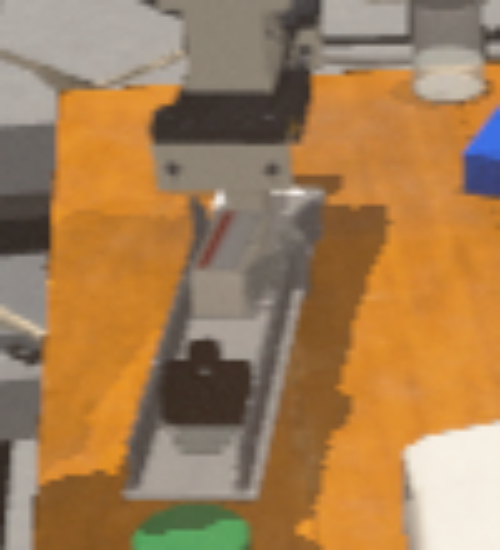

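The gate is open and the pack is through, turned slightly (about 4°) against the -y wall. The push force is about 2.5 N. I'll continue.

```bash
python3 -m pendant '[[[0,-4,0,0,0,0,1],[0,-8,0,0,0,0,1],[0,-12,0,0,0,0,1],[0,-16,0,0,0,0,1],[0,-20,0,0,0,0,1],[0,-24,0,0,0,0,1],[0,-28,0,0,0,0,1],[0,-32,0,0,0,0,1]]]' 40; python3 -c "
from h import *
st()"
python3 -m pendant '[[[0,-4,0,0,0,0,1],[0,-8,0,0,0,0,1],[0,-12,0,0,0,0,1],[0,-16,0,0,0,0,1],[0,-20,0,0,0,0,1],[0,-24,0,0,0,0,1],[0,-28,0,0,0,0,1],[0,-32,0,0,0,0,1]]]' 40
python3 -c "
from h import *
st()
im=get_image('wrist');cv2.imwrite('pics/w10.png',cv2.resize(im[175:340,0:400,::-1],None,fx=2,fy=2,interpolation=cv2.INTER_CUBIC))
im=get_image('side');cv2.imwrite('pics/s10.png',cv2.resize(im[140:250,220:320,::-1],None,fx=5,fy=5))
"
```

```text
clock: 14.85
position: [0.4649, 0.1323, 0.1917]
ee_rot: [-0.281, -3.129, 0.0]
force: [-1.4, 2.1, 2.0]
width: 0.008
t 14.85 lane [-26.1  -2.1] z 0.1917 toolx-lane 269.9 Fx -1.86 Fy -1.74 Fz 2.03 w 0.008 tilt [-0. -0. -1.]
clock: 15.85
position: [0.4593, 0.1009, 0.1917]
ee_rot: [0.28, 3.129, 0.0]
force: [0.5, 3.9, -0.4]
width: 0.005
t 15.85 lane [ 5.8 -2.1] z 0.1917 toolx-lane 269.9 Fx -3.93 Fy -0.2 Fz -0.41 w 0.005 tilt [ 0.  0. -1.]
```

View pics/w10.png

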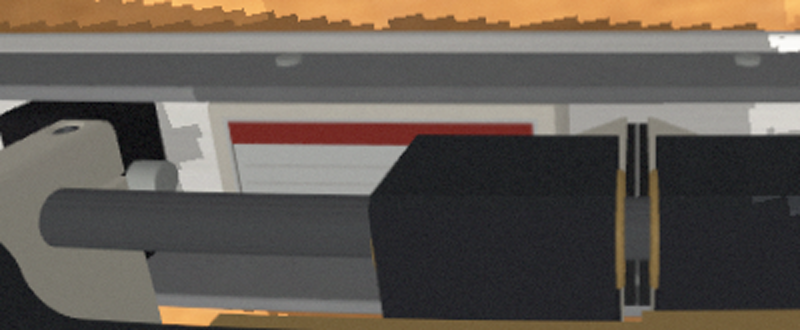

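View pics/s10.png

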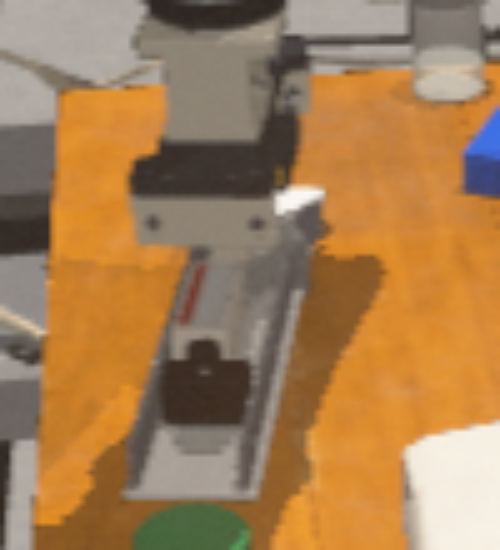

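The pack is straight along the lane, and the plunger is visible just ahead of its front, with about 30 mm left to go. I'll slow down.

```bash
python3 -m pendant '[[[0,-3,0,0,0,0,1],[0,-6,0,0,0,0,1],[0,-9,0,0,0,0,1],[0,-12,0,0,0,0,1],[0,-14,0,0,0,0,1],[0,-16,0,0,0,0,1],[0,-18,0,0,0,0,1]]]' 40
python3 -c "
from h import *
st()
im=get_image('wrist');cv2.imwrite('pics/w11.png',cv2.resize(im[175:340,0:400,::-1],None,fx=2,fy=2,interpolation=cv2.INTER_CUBIC))
"
```

```text
clock: 16.82
position: [0.4561, 0.0832, 0.1917]
ee_rot: [-0.28, -3.129, 0.0]
force: [-1.5, 2.3, 1.5]
width: 0.001
t 16.82 lane [23.7 -2.1] z 0.1917 toolx-lane 269.9 Fx -2.04 Fy -1.93 Fz 1.46 w 0.001 tilt [-0. -0. -1.]
```

View pics/w11.png

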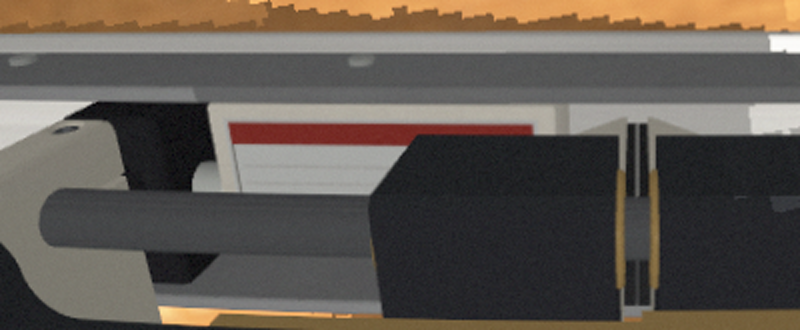

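```bash
python3 -c "
from h import *
T=pose()
f=lambda a,b:(a/2,b/2+175)
print(lane(px2plane('wrist',[f(218,130),f(237,190),f(550,125)],.034,T)),lane(px2plane('wrist',[f(125,175),f(98,103)],.034,T)))
print(arm.observe()['joints'].round(2))
"
```

```text
[[117.54472091 -18.59524774]
 [115.70374152  -3.79845092]
 [ 42.84065264 -20.20893285]] [[142.95808592  -6.9985887 ]
 [145.6079021  -24.76231084]]
[ 0.48  0.79 -1.11  2.11  0.96  0.89  0.18]
```

```bash
python3 -m pendant '[[[0,-2,0,0,0,0,1],[0,-4,0,0,0,0,1],[0,-6,0,0,0,0,1],[0,-8,0,0,0,0,1],[0,-10,0,0,0,0,1],[0,-10,0,0,0,0,1]]]' 40
python3 -c "
from h import *
st()"
python3 -m pendant '[[[0,-1,0,0,0,0,1],[0,-2,0,0,0,0,1],[0,-2,0,0,0,0,1]]]' 40
python3 -c "
from h import *
st()
im=get_image('wrist');cv2.imwrite('pics/w12.png',cv2.resize(im[175:340,0:400,::-1],None,fx=2,fy=2,interpolation=cv2.INTER_CUBIC))
"
```

```text
clock: 17.62
position: [0.4542, 0.0732, 0.1917]
ee_rot: [-0.281, -3.129, 0.001]
force: [-0.5, 1.5, 0.3]
width: 0.004
t 17.62 lane [33.9 -2.2] z 0.1917 toolx-lane 269.9 Fx -1.35 Fy -0.71 Fz 0.28 w 0.004 tilt [-0. -0. -1.]
clock: 18.0
position: [0.4539, 0.0715, 0.1917]
ee_rot: [-0.281, -3.129, 0.0]
force: [-1.2, 2.0, 1.0]
width: 0.003
t 18.0 lane [35.7 -2.1] z 0.1917 toolx-lane 269.9 Fx -1.77 Fy -1.56 Fz 1.01 w 0.003 tilt [-0. -0. -1.]
```

View pics/w12.png

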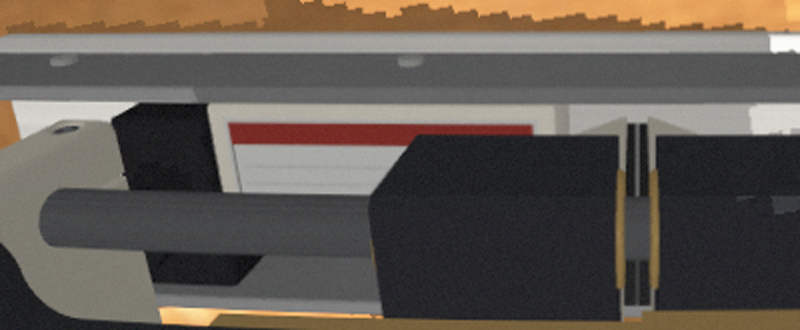

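The plunger is now hidden by the pack and the block is right ahead. From here it's 1 mm steps with a force reading after each.

```bash
cat > f.py <<'E'
from h import *
st()
E
python3 -m pendant '[[[0,-1,0,0,0,0,1],[0,-1,0,0,0,0,1]]]' >/dev/null; python3 f.py
python3 -m pendant '[[[0,-1,0,0,0,0,1],[0,-1,0,0,0,0,1]]]' >/dev/null; python3 f.py
```

```text
t 18.3 lane [36.1 -2.2] z 0.1918 toolx-lane 270.0 Fx -3.84 Fy -2.0 Fz -0.89 w 0.004 tilt [ 0.     0.001 -1.   ]
t 18.55 lane [36.5 -2.2] z 0.192 toolx-lane 270.0 Fx -6.6 Fy -1.84 Fz -0.53 w 0.007 tilt [ 0.001  0.003 -1.   ]
```

```bash
python3 -m pendant '[[[0,-1,0,0,0,0,1],[0,-1,0,0,0,0,1]]]' >/dev/null; python3 f.py
```

```text
t 18.8 lane [36.8 -2.2] z 0.1922 toolx-lane 270.0 Fx -9.65 Fy -2.1 Fz -0.96 w 0.003 tilt [ 0.001  0.004 -1.   ]
```

The force climbs at about 3 N per mm commanded (3.8, 6.6, 9.7 N) while the tool nearly stands still. That is a hard contact at the stop, well under 18 N. I'll ease off, back away slightly, lift straight up and look.

```bash
python3 -m pendant '[[[0,2,0,0,0,0,1],[0,4,0,0,0,0,1],[0,5,0,0,0,0,1],[0,5,0,0,0,0,1]]]'; python3 f.py; python3 -m pendant '[[[0,0,-10,0,0,0,1],[0,0,-25,0,0,0,1],[0,0,-60,0,0,0,1],[0,0,-110,0,0,0,1],[0,0,-110,0,0,0,1]]]'; python3 f.py
python3 -c "
from h import *
T=pose();np.save('T13.npy',T)
im=get_image('wrist');cv2.imwrite('pics/w13.png',im[:,:,::-1])
im=get_image('side');cv2.imwrite('pics/s13.png',cv2.resize(im[140:250,220:320,::-1],None,fx=5,fy=5))
"
```

```text
clock: 19.3
position: [0.4539, 0.0729, 0.1913]
ee_rot: [-0.281, -3.128, 0.003]
force: [-3.8, -1.9, -0.4]
width: 0.004
t 19.3 lane [34.3 -2.5] z 0.1913 toolx-lane 269.9 Fx 2.5 Fy -3.41 Fz -0.39 w 0.004 tilt [-0.001 -0.002 -1.   ]
clock: 19.92
position: [0.4558, 0.0748, 0.3063]
ee_rot: [0.28, 3.121, 0.003]
force: [0.3, -0.1, 0.5]
width: 0.002
t 19.93 lane [32.  -0.9] z 0.3063 toolx-lane 269.9 Fx 0.05 Fy 0.29 Fz 0.51 w 0.002 tilt [ 0.008  0.001 -1.   ]
```

View pics/w13.png

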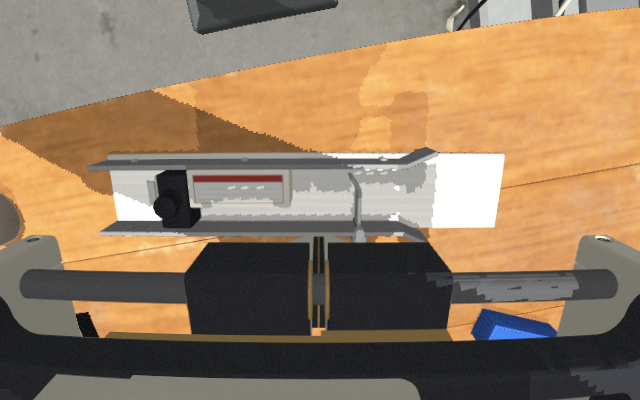

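View pics/s13.png

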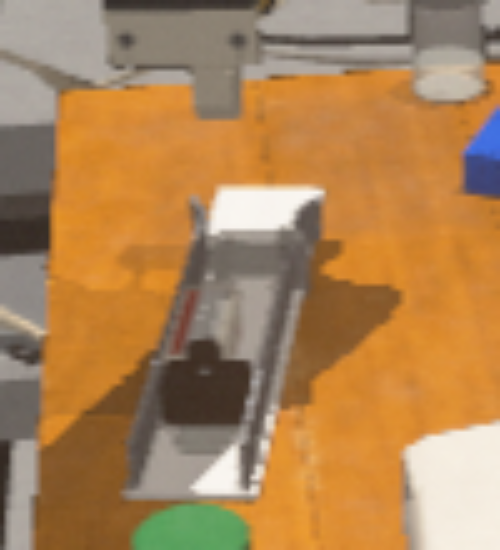

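```bash
python3 -c "
import cv2
im=cv2.imread('pics/w13.png');cv2.imwrite('pics/w13a.png',cv2.resize(im[140:245,95:255],None,fx=5,fy=5,interpolation=cv2.INTER_CUBIC));cv2.imwrite('pics/w13b.png',cv2.resize(im[140:245,250:410],None,fx=5,fy=5,interpolation=cv2.INTER_CUBIC))"
```

```text
(no output)
```

View pics/w13a.png

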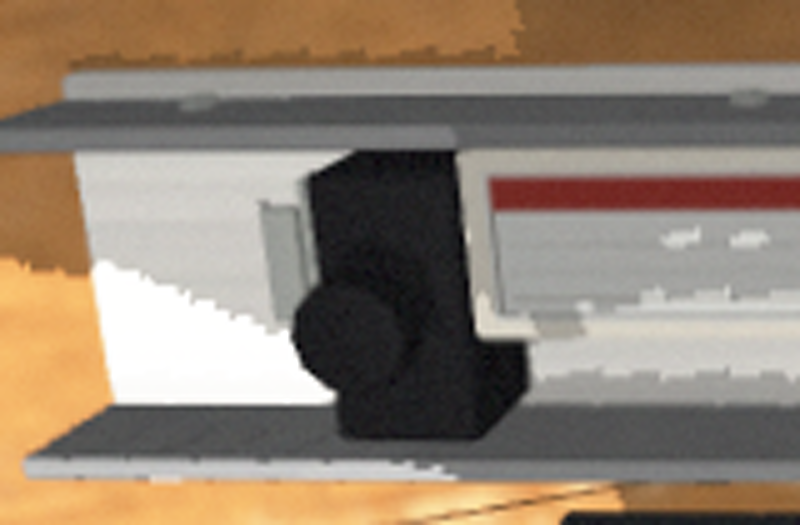

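View pics/w13b.png

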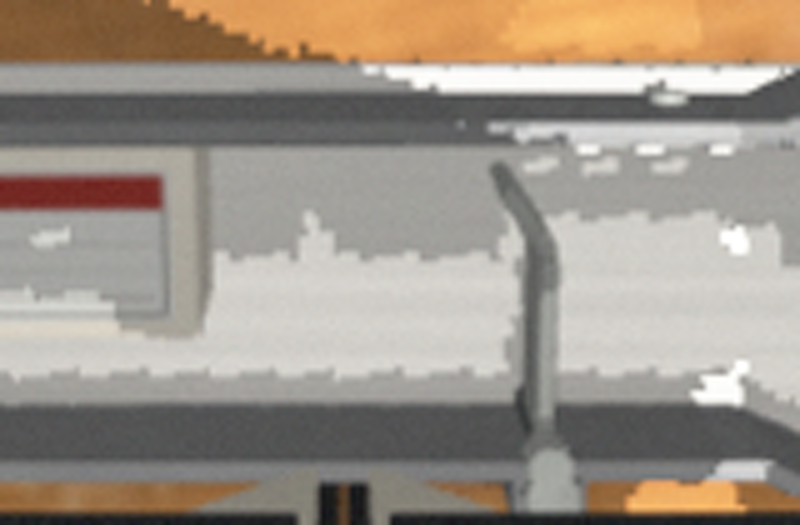

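```bash
python3 -c "
from h import *
T=np.load('T13.npy')
a=lambda p,z:lane(px2plane('wrist',[(x/5+95-.4,y/5+140-.4) for x,y in p],z,T)).round(1)
b=lambda p,z:lane(px2plane('wrist',[(x/5+250-.4,y/5+140-.4) for x,y in p],z,T)).round(1)
print('pack front corners',a([(458,150),(478,338)],.034))
print('stop top edge',a([(456,152),(470,300),(478,437)],.034),'stop floor corner',a([(527,390)],.006))
print('pack tail top',b([(197,150),(190,335)],.034),'floor',b([(208,150),(207,330)],.006))
print('gate',b([(535,420),(545,260),(500,170)],.028))
print('lane ref: wall end',a([(0,128)],.034),a([(25,465)],.034))
"
python3 -c "
from h import *
im=get_image('top');cv2.imwrite('pics/t13.png',cv2.resize(im[160:275,190:460,::-1],None,fx=2.9,fy=2.9,interpolation=cv2.INTER_CUBIC))"
```

```text
pack front corners [[130.8 -25. ]
 [130.8   4.7]]
stop top edge [[131.1 -24.7]
 [131.4  -1.5]
 [132.6  21.1]] stop floor corner [[134.1  23.1]]
pack tail top [[ 53.2 -24.6]
 [ 55.    4.3]] floor [[ 53.7 -19. ]
 [ 54.6  12.3]]
gate [[  0.7  20.6]
 [ -0.1  -5.9]
 [  7.3 -20.2]]
lane ref: wall end [[202.9 -29.1]] [[209.1  26.3]]
```

View pics/t13.png

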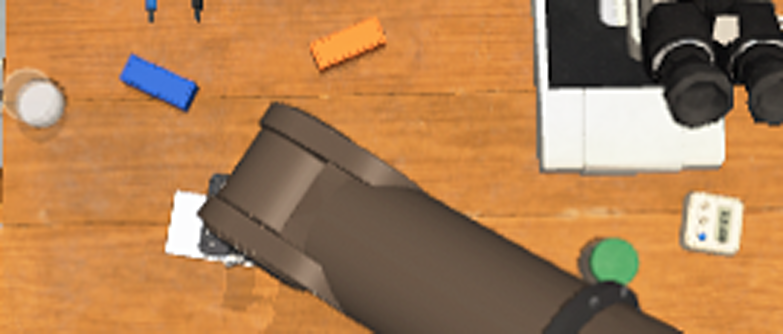

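The last look agrees on each point:
- **Pack:** front edge at lane x 130.8, tail at about 54, straight, y ≈ -10 against the -y wall.
- **Stop:** face at 131-133, against 133 at the start.
- **Gate:** flap points (x ≈ 0 at y -6, bent tip 7.3) match the shut gate at the start (7.6).
- **Others:** beaker, jar and timer look untouched.

The robot is clear, so I'll hand it in.

```bash
python3 -c "
from cell import arm
print(arm.observe()['clock'],arm.observe()['force'].round(1)); print(arm.sign_off())"
```

```text
20.075 [-0.  -1.3 -0.5]
the job is handed in; nothing more can be done
None
```

The pack is loaded in the lane up against the stop, and I handed the job in at 20.1 s of the 58 s allowed. No verdict was reported. I set it on the apron and pushed it through the gate with shut fingers turned lengthwise. I stopped when the push force climbed from 3.8 to 9.7 N with almost no further travel, then backed off and lifted clear.

My last checks, from the wrist camera and a top view:
- **Pack:** It lies flat and straight, with its front at lane x ≈ 131 mm and its tail at ≈ 54 mm. The gap to the stop is about 1 mm or less, so the plunger should be in; I judged that from the gap and the force, because the pack hides the plunger.
- **Stop:** Its face measured 131–133 mm, against 133 mm before the push, so I saw no sign that it was shoved.
- **Gate:** It is shut, with the flap in the same place as at the start.
- **Other objects:** The beaker, seed jar and timer look untouched, judged by eye rather than measured.

Two results were less clean:
- **Sideways position:** The pack sits against the -y wall at y ≈ -10 mm. That is inside the ±12 mm limit but not centred.
- **Stop distance:** Contact came about 3 mm before my estimate, and one rough reading during the push put the stop face at 143–146 mm. I took that for its back edge, because the clear views before and after agree on 131–133 mm.

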